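Set a slotted pipe saddle to its mark and clamp it

TASK

Slide the steel pipe saddle along its slotted foot on the green rail until the point on its edge stands exactly opposite the fixed pointer on the rail, without forcing it against its bolts. Then swing the black clamp lever clockwise (seen from above) until the clamp bites and feels firmly hand-tight, but do not overtighten it, and let go, with the saddle still at its mark. Leave everything else on the table where it is.

Things in the scene. Friction and masses are not known exactly. Their poses are not given: they have to be found in the camera images.
- rail: Fixed green-painted steel rail plate, 130 x 300 x 12 mm, lying on the table. Origin: centre of its underside. Its y axis is the direction of sliding; z up. Its yaw on the table varies.
- saddle: Loose steel pipe saddle (0.6 kg) on the rail. Origin: centre of the underside of its foot; axes as the rail's (within 1 degree). Foot 70 (x) x 214 (y) x 8 mm, with two slots along y, 12 mm wide, 60 mm long, centred at y = -65 and 65 mm. A 10 mm bolt in each lets it slide in y by 25 mm either way from the rail's middle, with 1 mm side play. Its weight drags with 2.5 to 5.5 N.
- saddle_grip (a point): Middle of the saddle's upright web, 40 mm above the underside of the foot (52 mm above the table). The web is 14 (x) x 36 (y) mm and stands from 8 to 62 mm above the underside of the foot; two 6 mm prongs above it reach 85 mm (the pipe cradle, open upwards). It can be pinched from above across x, or pushed along y.
- saddle_index (a point): Tip of the small steel point on the middle of the foot's +x edge (44 mm in x from the saddle's origin, on the foot's top). A dark scribed line on the foot leads to it. It must come opposite the mark; it starts 12 to 40 mm short of it, on the -y side.
- mark: The fixed mark: a small steel arrowhead, 18 mm long, 8 mm high, on the rail beside the saddle's +x edge, with a dark scribed line, pointing in -x at the saddle. Origin: below its tip, on the rail's top; axes as the rail's. At the mark, saddle_index and this origin have the same y in the rail's frame; the tips pass 5 mm apart. Its place along the rail varies.
- guide_bolt: Fixed bolt in the +y slot, with washer and hex nut 20 mm across, reaching 28 mm above the rail's top. Origin on its axis (y = 65 mm of the rail) at the rail's top. The nut leaves 1.5 mm of play above the foot and needs no turning.
- clamp_top (a point): Top of the fixed bolt in the -y slot (y = -65 mm of the rail), on the axis about which the clamp lever turns, 60 mm above the rail's top. Its height varies by 1.3 mm either way, which changes where the clamp bites.
- clamp_lever (a joint): Turn of the clamp lever, rad, growing clockwise from above, which tightens (1.6 mm down per rad); starts at 0 to 0.4. At 0 the lever points along the rail's +x turned 0.15 rad clockwise. Nearly free (0.03 N m) until the washer bites, somewhere between 0.5 and 2.2 rad. Hand-tight is about 0.7 rad past the bite. It stays where left; end of travel 4.2 rad, not to be reached.
- lever_ball (a point): Centre of the 20 mm ball on the end of the black clamp lever, 82 mm from its axis, about 64 mm above the table at joint 0. The arm is a 13 mm round bar whose centre rises from 56 to 64 mm above the table between 30 and 80 mm out. Push it round from its trailing side with closed fingers; the way past the rail's -y end to its -x side is free.
- clamp_washer: Steel spring washer, 36 mm across, under the lever's hub, turning with it. Origin: centre of its underside, which presses on the foot. Past the bite its force grows by about 50 N per rad. Hand-tight is 20 to 50 N; over 80 N overtight. A slow push across the lever 62 mm from its axis takes about 0.5 N when free, 2.5 N at 10 N and 5 to 6 N at 35 N of clamping; at standstill this reaction fades.
- spanner: Loose combination spanner lying beyond the rail; a bystander to leave alone. Origin: underside.
- driver: Loose screwdriver lying on the robot's side of the rail; a bystander to leave alone. Origin: underside.
- spare_bolt: Spare bolt standing on its head, 41 mm tall, beside the rail; a bystander to leave alone. Origin: underside (middle).
- coupling: Blue pipe coupling, a ring 42 mm across and 45 mm tall, beside the rail; a bystander to leave alone. Origin: underside (middle).
- fitting: Brass fitting, 28 mm across and 38 mm tall, past the rail's +y end; a bystander to leave alone. Origin: underside (middle).
- tape_roll: Grey tape roll, 90 mm across, lying; a bystander to leave alone. Origin: underside (middle).
- oil: White oil bottle, 150 mm tall; a bystander to leave alone. Origin: underside (middle).
There are look-alikes about, which are no part of the job. What is shaped like the saddle but brown or pink is not meant.

How it is judged:
On the way, in this order (a step that is already met when the one before it is completed fails the run):
1. the saddle stands at its mark while the clamp is still loose (y of saddle_index in the frame of mark between -0.003 and 0.003 m and contact force between clamp_washer and saddle below 2 N), for 0.2 s.
2. the clamp is tight on the saddle at its mark (y of saddle_index in the frame of mark between -0.003 and 0.003 m and contact force between clamp_washer and saddle above 20 N), for 0.2 s.
At the end, for the whole second after the job is handed in: The saddle's index point is within 3 mm of the mark along the rail, the saddle lies flat and at rest, the clamp washer presses on it with 20 to 50 N and the lever has been let go (all of step 2 and contact force between clamp_washer and saddle below 50 N and linear speed of saddle below 0.01 m/s and angle between saddle's own z axis and vertical below 0.05 rad and velocity of joint clamp_lever below 0.1 rad/s); the robot touches nothing.
It fails at once if the clamp is overtightened (over 80 N) (contact force between clamp_washer and saddle above 80 N).
It fails at once if the saddle is forced against its guide bolt (over 40 N) (contact force between saddle and guide_bolt above 40 N).
It fails at once if another thing on the table is pushed more than 30 mm or knocked over (distance of any of spanner, driver, spare_bolt, coupling, fitting, tape_roll, oil from where it was at the start of the episode above 0.03 m).
It also fails if it takes over 59 s, if anything falls off the work surface, if the arm or the gripper's body presses on something with over 40 N, if the wrist force passes 120 N, or if a joint passes its speed limit or range.

ROBOT

A 6-joint arm with a two-finger parallel gripper is mounted at the origin on the work surface. World frame = base frame: x ahead of the robot, y to its left, z up, the work surface at z = 0. Lengths are in m, angles in rad, forces in N, time in s.
With the tool pointing down it reaches from about 0.35 to 0.85 m from the base axis. Payload 8.1 kg.
Tool frame: the origin (TCP) lies between the finger pads; the fingertips stand 8 mm ahead of it and the grasp point (between the pads) lies 11 mm behind it (robot.tip_reach is the y of the fingertips in the tool frame, in m); y points along the fingers, z is the direction in which the jaws open and shut, and the axes are right-handed (so a half turn about y gives the same grasp; the last joint's range is limited). The gripper opens to 93 mm and grips with 3 to 60 N. Pads are 15 mm wide; open, the fingers measure 128 mm over their backs; the gripper's body (75 mm by 188 mm) begins 65 mm behind the grasp point.
Start: joints at [1.106, 0.13, 1.488, -0, 1.523, -0.085], TCP at [0.222, 0.557, 0.227] pointing down, gripper open.
Joint ranges: [-2.96, 2.96], [-0.89, 2.26], [0.02, 2.5], [-1.34, 4.48], [0, 2.73], [-2.66, 2.66]. Speed limits (rad/s): [2.39, 2.39, 2.79, 3.14, 3.14, 3.14].

INTERFACE

Orientations are given as a rotation vector (axis times angle).
In Python, from plant import robot gives the robot as it stands.
- The arm moves only by the tool carry_out, never from a script. Its argument "increments" is a list of rows, each an object with "linear": the shift along the tool's x, y, z in m, a list of three; "yaw": the turn about the tool's y in rad. A call has 1 to 5 rows; each row is the pose to reach, as a shift and turn from the pose measured when the call began, along the tool's axes at that moment; what a row does not reach only later rows make up. A row lasts 1/8 s, in which the tool goes at most 62.5 mm and 10.7 degrees, less where a joint would pass 70% of its speed; a pose out of reach is approached as far as the arm can. A call with a gripper value outside its range is refused whole. "gripper" is the opening, from 0 (shut) to 1 (fully open), set as the call begins (left out, the last holds). The fingers move at their own pace and stop on an object; "newtons" is the grip in N (left out, the last holds). Time passes only in rows, so rows that repeat a pose let the fingers close. It gives the time, the measured TCP pose, the force and the opening at its end, in the units of the state.
- robot.read_state(): the state, without advancing time (a new reading comes with each control period).
- robot.read_camera(name): name is "scene" or "top"; returns the picture (420x560x3 uint8, blue, green, red); there is no depth.
- robot.camera_params(name): a dict with "fov_y" (degrees; the focal length in pixels is half the picture's height over the tangent of half this angle, whatever the lens; pixels are square), "cx", "cy" (the principal point, pixels), "R" (3x3) and "t" (3): a world point X has camera coordinates R X + t. Camera axes: x right, y down, z forward; pixel columns grow to the right and rows downward; lengths in m; the calibration is good to about 2 mm. A picture is of the moment at which its call begins. camera_params takes no time and is no camera call.
- robot.close_job(): hands the job in, once; it reports no verdict.
The state is a dict: "t": time; "q": joint angles; "dq": joint speeds; "joint_torque": joint torques, N m; "tool_pos": TCP position; "orientation": TCP orientation; "force": force on the tool from outside, world axes, zero at the start; "wrist_torque": the same for the moment, N m; "opening": finger opening in m.
Only numpy, scipy, OpenCV 4.12 (cv2) and the standard library are available. Lean on these libraries where they do the work, as an engineer would, in place of code of your own. Each camera call takes 0.05 s, during which the arm holds its last target.

## Working session

There is one attempt and no reset: what is moved stays moved. The work goes in short steps, Python scripts to look and compute and a tool call to move; the robot and the scene stay as the last step left them, time stands still between calls to the robot, and variables do not carry over. Pictures are saved under pics/ and viewed, and the job is handed in when it is done.

Besides the shell and the picture viewer there is one more tool, called after "Emit:" as name(argument=value, ...), one argument or row to a line, values as JSON. carry_out: Moves the arm, as the interface text tells. Its arguments: {"type":"object","properties":{"increments":{"type":"array","items":{"type":"object","properties":{"linear":{"type":"array","items":{"type":"number"}},"yaw":{"type":"number"}}}},"gripper":{"type":"number"},"newtons":{"type":"number"}},"required":["increments"]}

```bash
ls; mkdir -p pics
python3 - <<'E'
from plant import robot
import cv2
s=robot.read_state(); print(s)
for n in ("scene","top"):
    cv2.imwrite(f"pics/{n}0.png",robot.read_camera(n)); print(n,robot.camera_params(n))
E
```

```text
pics
{'t': 0.0, 'q': array([ 1.10557713e+00,  1.31176885e-01,  1.48927743e+00,  1.62720543e-05,
        1.52301820e+00, -8.54120433e-02]), 'dq': array([-0.00073542,  0.0004345 , -0.00040455, -0.00040364,  0.00058267,
        0.00047418]), 'joint_torque': array([ 1.44576818e-03, -5.59862816e+01, -4.91742969e+01,  7.70213362e-02,
        3.53850983e-02, -1.30117860e-04]), 'tool_pos': array([0.22217096, 0.55674306, 0.22557908]), 'orientation': array([-1.55198892,  0.29846566, -0.29763405]), 'force': array([0.19402478, 0.2996236 , 0.33154434]), 'wrist_torque': array([0.03239688, 0.03726527, 0.03045616]), 'opening': 0.09293341202727445}
scene {'fov_y': 48.73104258901195, 'cx': 280.7519117652454, 'cy': 207.3341414275548, 'R': array([[ 0.09796643,  0.99509328, -0.01385451],
       [ 0.73447119, -0.0816882 , -0.67370551],
       [-0.67153157,  0.05582479, -0.73887004]]), 't': array([-0.06437311, -0.35310288,  1.62867063])}
top {'fov_y': 57.874358727753076, 'cx': 276.3082427618526, 'cy': 215.93396411118906, 'R': array([[ 0.00328399, -0.99986053,  0.0163746 ],
       [-0.99184854, -0.00534262, -0.12731037],
       [ 0.1273801 , -0.01582304, -0.99172776]]), 't': array([0.00332352, 0.55997051, 1.14274478])}
```

View pics/scene0.png

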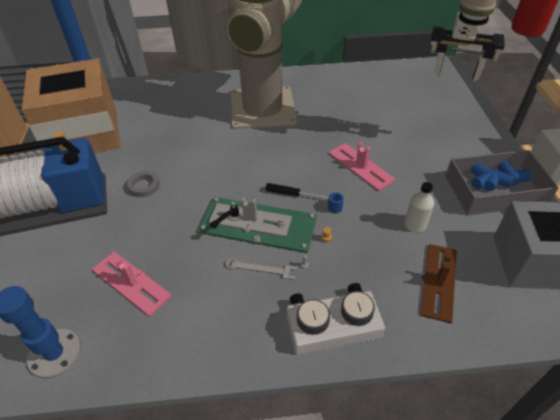

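View pics/top0.png

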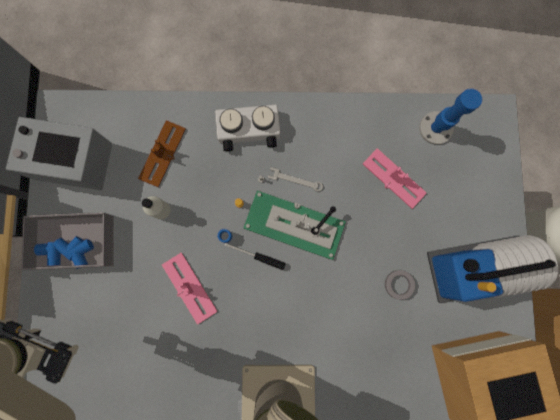

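The top view shows the steel saddle on the green rail near (300,225). The look-alikes are pink at (395,178) and (190,288), and brown at (162,153). Only the grey one on the green rail fits, so I'll enlarge it.

Run:
```python
import cv2
a=cv2.imread("pics/top0.png")[180:270,235:355]; cv2.imwrite("pics/topc.png",cv2.resize(a,None,fx=6.5,fy=6.5,interpolation=cv2.INTER_CUBIC))
a=cv2.imread("pics/scene0.png")[185:260,190:325]; cv2.imwrite("pics/scc.png",cv2.resize(a,None,fx=5.9,fy=5.9,interpolation=cv2.INTER_CUBIC))
```

```text
(no output)
```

View pics/topc.png

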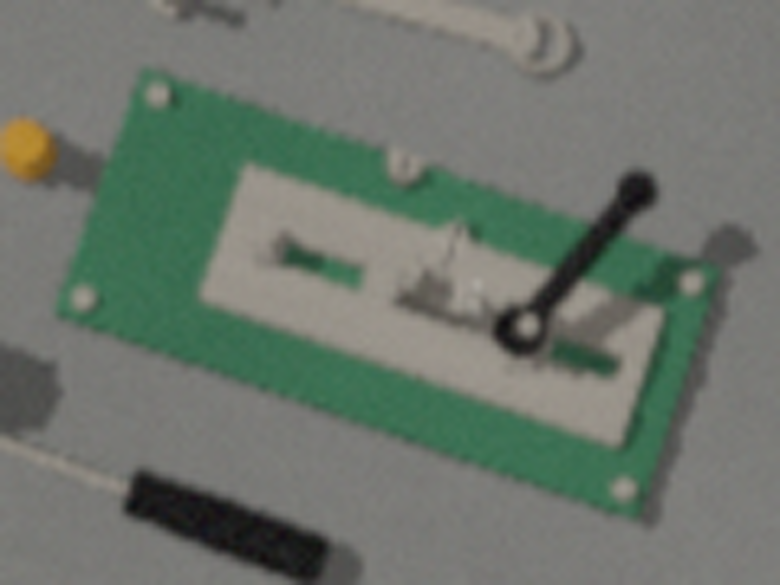

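View pics/scc.png

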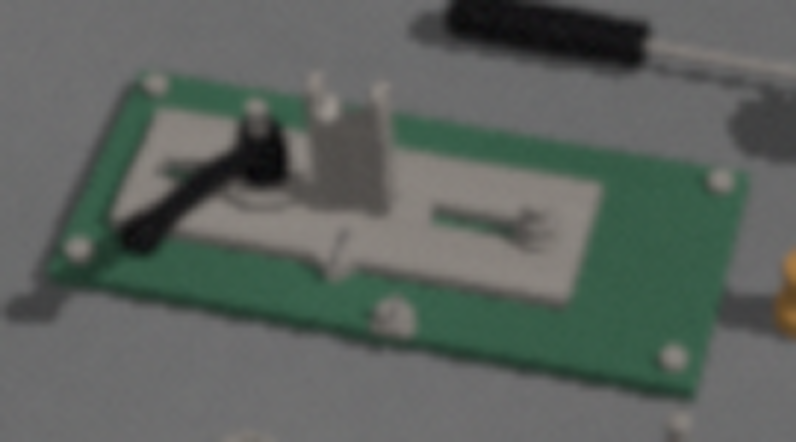

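```bash
cat > h.py <<'E'
import numpy as np, cv2
from scipy.optimize import least_squares
from plant import robot
P={n:robot.camera_params(n) for n in("top","scene")}
def proj(n,X):
    p=P[n]; X=np.atleast_2d(X); c=X@np.array(p["R"]).T+p["t"]; f=210/np.tan(np.radians(p["fov_y"]/2))
    return c[:,:2]/c[:,2:]*f+[p["cx"],p["cy"]]
def back(n,uv,z):
    p=P[n]; R=np.array(p["R"]); f=210/np.tan(np.radians(p["fov_y"]/2))
    d=R.T@np.array([(uv[0]-p["cx"])/f,(uv[1]-p["cy"])/f,1]); o=-R.T@p["t"]
    return o+d*(z-o[2])/d[2]
def T(pose,Xr):
    x,y,a=pose; Xr=np.atleast_2d(Xr).astype(float); c,s=np.cos(a),np.sin(a)
    return np.c_[x+c*Xr[:,0]-s*Xr[:,1], y+s*Xr[:,0]+c*Xr[:,1], Xr[:,2]]
def inv(pose,Xw):
    x,y,a=pose; c,s=np.cos(a),np.sin(a); dx,dy=Xw[0]-x,Xw[1]-y
    return np.array([c*dx+s*dy,-s*dx+c*dy,Xw[2]])
E
cat > fit.py <<'E'
from h import *
top=np.array([[150,70],[718,268],[645,520],[60,315]])/6.5+[235,180]-.42
sc=np.array([[748,175],[130,72],[50,268],[692,383]])/5.9+[190,185]-.42
ct=np.array([[65,150,12],[65,-150,12],[-65,-150,12],[-65,150,12]])/1000
cs=ct[[3,2,1,0]]
for use in("top","scene","both"):
    def r(p):
        o=[]
        if use!="scene": o.append(proj("top",T(p,ct))-top)
        if use!="top": o.append(proj("scene",T(p,cs))-sc)
        return np.concatenate(o).ravel()
    f=least_squares(r,[.5,0,0]); print(use,f.x,np.round(f.fun,1))
p=f.x
for nm,uv,z in(("index",(460,228),.020),("marktip",(400,182),.018),("ball",(637,190),.064),("bolttop",(525,325),.072)):
    X=back("top",np.array(uv)/6.5+[235,180]-.42,z); print(nm,np.round(X,4),np.round(inv(p,X),4))
for nm,uv,z in(("index",(337,278),.020),("marktip",(388,302),.018),("ball",(140,235),.064),("bolttop",(258,105),.072)):
    X=back("scene",np.array(uv)/5.9+[190,185]-.42,z); print(nm,np.round(X,4),np.round(inv(p,X),4))
E
python3 fit.py
```

```text
top [ 0.53603769 -0.05371119 -0.33091629] [-0.6 -0.4  1.3 -0.1 -0.2  0.2 -0.5  0.2]
scene [ 0.53920103 -0.0517443  -0.32805246] [-0.  -1.1  0.9 -0.6 -1.3  0.6  0.4  0.7]
both [ 0.53744552 -0.05258065 -0.3298607 ] [-1.  -0.8  0.9 -0.5 -0.5 -0.3 -0.9 -0.2 -0.4 -1.4  0.7 -1.1 -1.6  0.
 -0.   0.3]
index [ 0.5665 -0.086   0.02  ] [ 0.0383 -0.0222  0.02  ]
marktip [ 0.5892 -0.0571  0.018 ] [0.0504 0.0125 0.018 ]
ball [ 0.5791 -0.165   0.064 ] [ 0.0758 -0.0928  0.064 ]
bolttop [ 0.5147 -0.1109  0.072 ] [-0.0027 -0.0625  0.072 ]
index [ 0.5774 -0.082   0.02  ] [ 0.0473 -0.0149  0.02  ]
marktip [ 0.592  -0.0602  0.018 ] [0.0541 0.0104 0.018 ]
ball [ 0.5805 -0.1644  0.064 ] [ 0.0769 -0.0919  0.064 ]
bolttop [ 0.5167 -0.1109  0.072 ] [-0.0008 -0.0619  0.072 ]
```

Run:
```python
from h import *
for n,(y0,y1,x0,x1) in (("top",(190,235,255,345)),("scene",(195,255,195,315))):
    a=np.mean([robot.read_camera(n).astype(float) for _ in range(8)],0)
    np.save(f"avg_{n}.npy",a)
    c=np.clip(a*1.5,0,255).astype(np.uint8)[y0:y1,x0:x1]; k=800//(x1-x0)
    cv2.imwrite(f"pics/avg_{n}.png",cv2.resize(c,None,fx=k,fy=k,interpolation=cv2.INTER_LANCZOS4)); print(n,k)
print(robot.read_state()["t"])
```

```text
top 8
scene 6
0.9
```

View pics/avg_top.png

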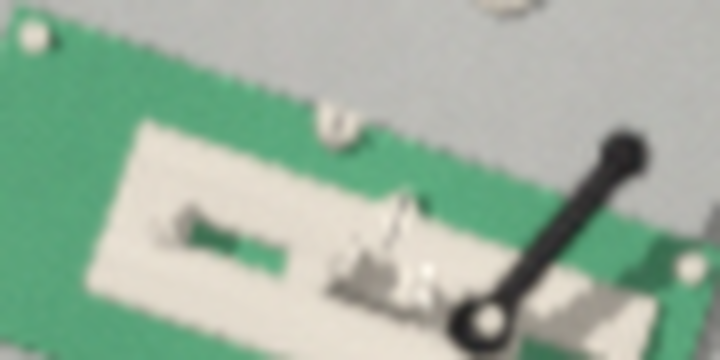

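View pics/avg_scene.png

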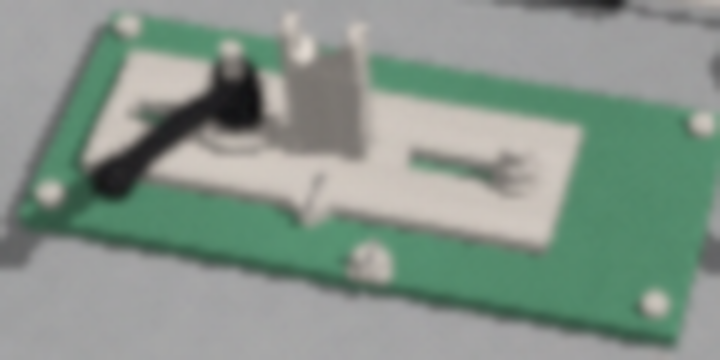

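```bash
cat >> h.py <<'E'
POSE=[.53745,-.05258,-.3299]
def rect(n,img,x0,x1,y0,y1,s,z=.020,pose=None):
    # image columns = rail y (growing right), rows = rail x (growing up); s px per mm
    pose=pose or POSE
    W,H=int((y1-y0)*s),int((x1-x0)*s)
    v,u=np.mgrid[0:H,0:W]
    X=np.c_[(x1-v.ravel()/s)/1e3,(y0+u.ravel()/s)/1e3,np.full(u.size,z)]
    uv=proj(n,T(pose,X)).astype(np.float32)
    return cv2.remap(img.astype(np.float32),uv[:,0].reshape(H,W),uv[:,1].reshape(H,W),cv2.INTER_CUBIC)
E
python3 - <<'E'
from h import *
o=[]
for n in("top","scene"):
    r=np.clip(rect(n,np.load(f"avg_{n}.npy"),-60,80,-150,150,2.6)*1.4,0,255).astype(np.uint8)
    r=r[:290].copy()
    for y in range(-140,150,20): cv2.line(r,(int((y+150)*2.6),0),(int((y+150)*2.6),8 if y else 20),(0,0,255),1)
    o.append(r)
cv2.imwrite("pics/rect.png",np.vstack(o))
E
```

```text
(no output)
```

View pics/rect.png

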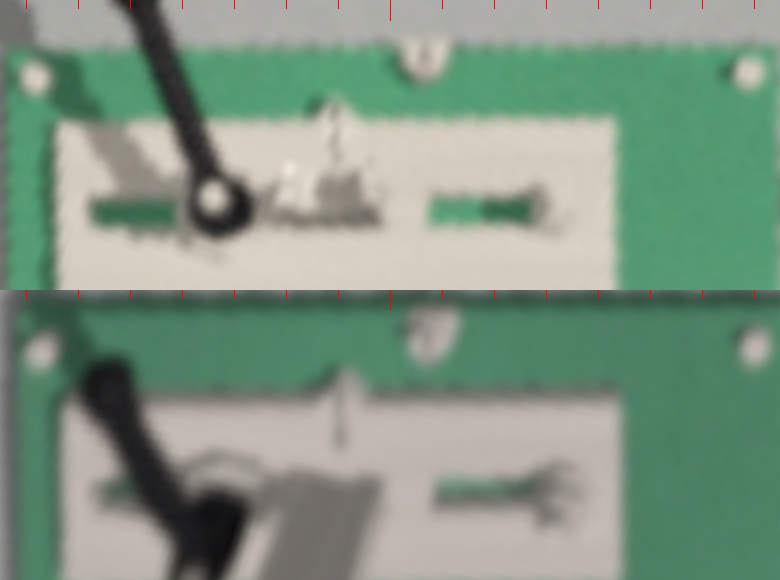

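Run:
```python
from h import *
o=[]
for n in("top","scene"):
    r=np.clip(rect(n,np.load(f"avg_{n}.npy"),15,65,-40,40,10)[:300 if 0 else 500]*1.4,0,255).astype(np.uint8)
    r=cv2.resize(r,None,fx=1,fy=.58)
    for y in range(-40,41,10): cv2.line(r,((y+40)*10,0),((y+40)*10,12 if y else 30),(0,0,255),1)
    o.append(r)
cv2.imwrite("pics/rect2.png",np.vstack(o))
```

```text
(no output)
```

View pics/rect2.png

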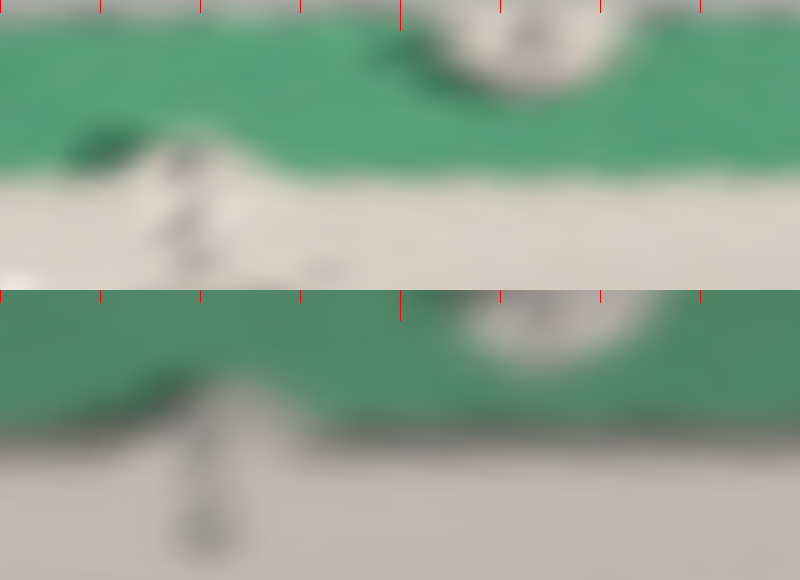

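```bash
cat >> h.py <<'E'
from scipy.spatial.transform import Rotation as Ro
def tool():
    s=robot.read_state(); return s, Ro.from_rotvec(s["orientation"]).as_matrix()
def plan(target=None,axis=None):
    s,R=tool(); p=s["tool_pos"]
    print("t",round(s["t"],3),"tcp",np.round(p,4),"F",np.round(s["force"],2),"open",round(s["opening"],4),"rail",np.round(inv(POSE,p)*1e3,1))
    print("R\n",np.round(R,3)," jaw-vs-rail-x deg",np.degrees(np.arctan2(R[1,2],R[0,2])-POSE[2]).round(2))
    if target is not None: print("linear",np.round(R.T@(np.array(target)-p),4))
    if axis is not None:
        a=R.T@axis; y=np.arctan2(a[0],a[2]); print("yaw",round(y,4),"or",round((y+np.pi)%(2*np.pi)-np.pi if y<0 else y-np.pi,4))
def railaxis(d): a=POSE[2]; c,s=np.cos(a),np.sin(a); return np.array([c*d[0]-s*d[1],s*d[0]+c*d[1],d[2]])
E
python3 - <<'E'
from h import *
t=T(POSE,[0,-.0205,.20])[0]; print(t)
plan(t,railaxis([1,0,0]))
print(back("top",(150,208),.1),back("top",(225,237),.04))
E
```

```text
[ 0.53080906 -0.07197453  0.2       ]
t 0.9 tcp [0.2224 0.5573 0.2266] F [ 0.77 -0.06 -0.06] open 0.0929 rail [-495.6  474.9  226.6]
R
 [[ 0.929  0.     0.371]
 [-0.371  0.     0.929]
 [ 0.    -1.     0.   ]]  jaw-vs-rail-x deg 87.14
linear [ 0.5197  0.0266 -0.47  ]
yaw 1.5209 or -1.6207
[0.57309985 0.37621849 0.1       ] [0.4935094  0.16277083 0.04      ]
```

Emit:
carry_out(
  increments=[
    {"linear": [0.043,0.0,-0.039],"yaw": 0.126},
    {"linear": [0.086,0.0,-0.078],"yaw": 0.252},
    {"linear": [0.129,0.0,-0.117],"yaw": 0.378},
    {"linear": [0.172,0.0,-0.156],"yaw": 0.504},
    {"linear": [0.215,0.0,-0.195],"yaw": 0.63},
  ],
  gripper=0.4,
  newtons=3,
)

```text
t: 1.52
tool_pos: [0.3504, 0.2948, 0.2269]
orientation: [-1.422, 0.789, -0.79]
force: [0.7, 0.3, -0.6]
opening: 0.0477
```

Run:
```python
from h import *
plan(T(POSE,[0,-.0205,.20])[0],railaxis([1,0,0]))
```

```text
t 1.525 tcp [0.3504 0.2948 0.2269] F [ 0.74  0.28 -0.64] open 0.0477 rail [-289.6  268.1  226.9]
R
 [[ 0.529  0.001  0.849]
 [-0.849  0.     0.529]
 [ 0.    -1.     0.001]]  jaw-vs-rail-x deg 50.83
linear [ 0.4068  0.0269 -0.0408]
yaw 0.8871 or -2.2545
```

Emit:
carry_out(
  increments=[
    {"linear": [0.058,0.0,-0.006],"yaw": 0.17},
    {"linear": [0.116,0.0,-0.012],"yaw": 0.34},
    {"linear": [0.174,0.0,-0.018],"yaw": 0.51},
    {"linear": [0.232,0.0,-0.024],"yaw": 0.68},
    {"linear": [0.29,0.01,-0.03],"yaw": 0.85},
  ],
  gripper=0.33,
)

```text
t: 2.15
tool_pos: [0.4796, 0.031, 0.218]
orientation: [-1.049, 1.423, -1.426]
force: [0.1, 0.1, -0.5]
opening: 0.0311
```

Run:
```python
from h import *
plan(T(POSE,[0,-.0205,.15])[0],railaxis([1,0,0]))
```

```text
t 2.15 tcp [0.4796 0.031  0.218 ] F [ 0.12  0.1  -0.47] open 0.0311 rail [-81.8  60.3 218. ]
R
 [[-0.294  0.004  0.956]
 [-0.956  0.    -0.294]
 [-0.002 -1.     0.003]]  jaw-vs-rail-x deg 1.8
linear [0.0834 0.0682 0.079 ]
yaw 0.0314 or -3.1102
```

Emit:
carry_out(
  increments=[
    {"linear": [0.042,0.034,0.04],"yaw": 0.016},
    {"linear": [0.0834,0.0682,0.079],"yaw": 0.0314},
    {"linear": [0.0834,0.0682,0.079],"yaw": 0.0314},
    {"linear": [0.0834,0.0682,0.079],"yaw": 0.0314},
  ],
)

```text
t: 2.65
tool_pos: [0.5305, -0.0721, 0.1496]
orientation: [-1.031, 1.448, -1.449]
force: [0.9, 0.3, 0.0]
opening: 0.0304
```

Run:
```python
from h import *
plan(T(POSE,[0,-.0205,.05])[0],railaxis([1,0,0]))
for n in("top","scene"):
    im=robot.read_camera(n); cv2.imwrite(f"pics/{n}1.png",cv2.resize(im[150:290,200:380],None,fx=4,fy=4,interpolation=cv2.INTER_CUBIC))
print((proj("top",robot.read_state()["tool_pos"])-[200,150])*4,(proj("scene",robot.read_state()["tool_pos"])-[200,150])*4)
```

```text
t 2.65 tcp [ 0.5305 -0.0721  0.1496] F [0.91 0.32 0.03] open 0.0304 rail [ -0.3 -20.7 149.6]
R
 [[-0.325  0.002  0.946]
 [-0.946  0.001 -0.325]
 [-0.002 -1.     0.002]]  jaw-vs-rail-x deg -0.07
linear [-0.      0.0996  0.0001]
yaw -0.0011 or -0.0011
[[417.62207696 284.25432874]] [[186.53166098 134.74116456]]
```

View pics/scene1.png

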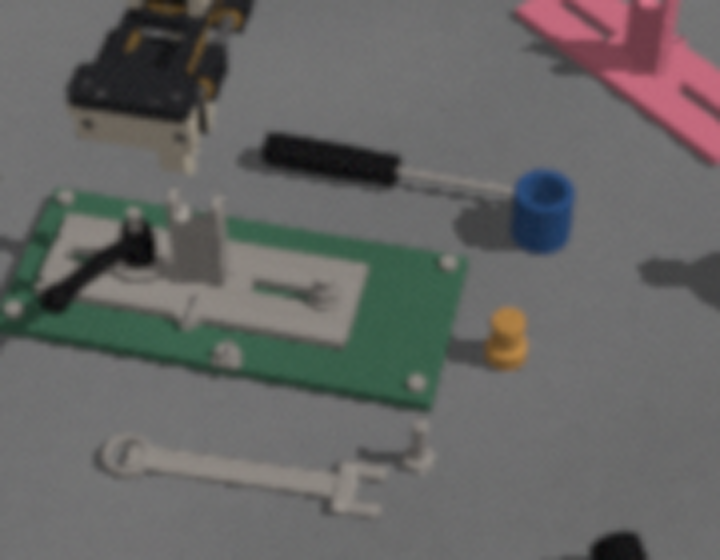

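View pics/top1.png

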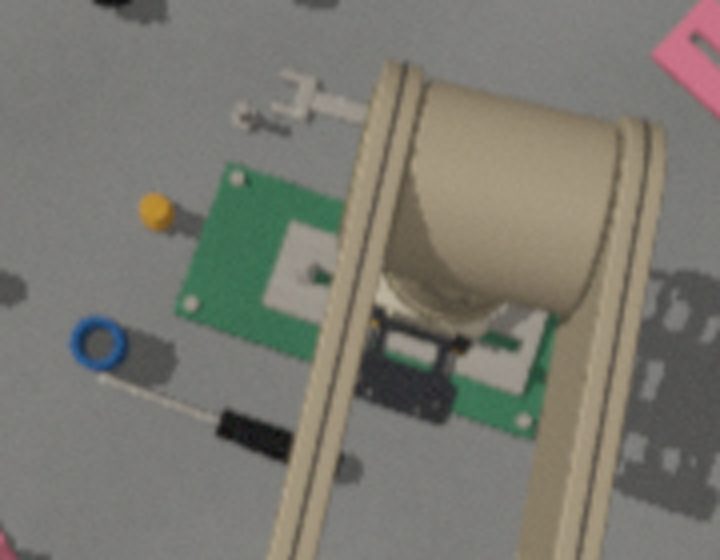

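The scene view shows the fingers directly above the web, with their tips at (180,168) and the web at (200,240). The top view is hidden by the arm. Descending.

Emit:
carry_out(
  increments=[
    {"linear": [0,0.035,0],"yaw": 0},
    {"linear": [0,0.065,0],"yaw": 0},
    {"linear": [0,0.085,0],"yaw": 0},
    {"linear": [0,0.097,0],"yaw": 0},
    {"linear": [0,0.097,0],"yaw": 0},
  ],
)

```text
t: 3.38
tool_pos: [0.5315, -0.0701, 0.0543]
orientation: [-1.031, 1.443, -1.447]
force: [0.2, -0.3, -0.2]
opening: 0.0302
```

Emit:
carry_out(
  increments=[
    {"linear": [0,0,0]},
    {"linear": [0,0,0]},
    {"linear": [0,0,0]},
    {"linear": [0,0,0]},
  ],
  gripper=0.0,
  newtons=3,
)

```text
$.increments[0]: bad value
```

Run:
```python
from h import *
plan(T(POSE,[0,-.0205,.05])[0],railaxis([1,0,0]))
for n in("scene",):
    im=robot.read_camera(n); cv2.imwrite(f"pics/{n}2.png",cv2.resize(im[150:290,180:340],None,fx=4,fy=4,interpolation=cv2.INTER_CUBIC))
```

```text
t 3.375 tcp [ 0.5315 -0.0701  0.0543] F [ 0.18 -0.26 -0.22] open 0.0302 rail [  0.1 -18.5  54.3]
R
 [[-0.322  0.005  0.947]
 [-0.947  0.001 -0.322]
 [-0.002 -1.     0.004]]  jaw-vs-rail-x deg 0.12
linear [ 0.002   0.0043 -0.0001]
yaw 0.0021 or -3.1395
```

View pics/scene2.png

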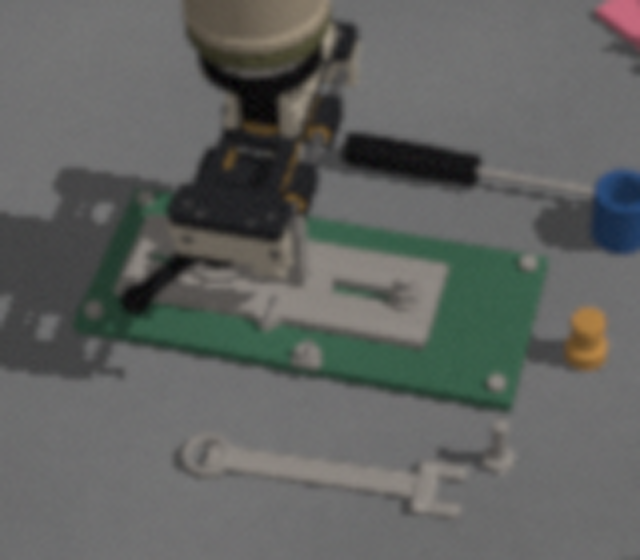

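The gripper straddles the web and nothing has been touched. Closing gently.

Emit:
carry_out(
  increments=[
    {"linear": [0,0.003,0],"yaw": 0},
    {"linear": [0,0.003,0],"yaw": 0},
    {"linear": [0,0.003,0],"yaw": 0},
    {"linear": [0,0.003,0],"yaw": 0},
  ],
  gripper=0.0,
  newtons=3,
)

```text
t: 3.92
tool_pos: [0.5313, -0.0701, 0.0523]
orientation: [-1.031, 1.444, -1.447]
force: [-4.9, 2.7, 5.2]
opening: 0.0175
```

Run:
```python
from h import *
plan()
s,R=tool(); print(R.T@s["force"], R.T@s["wrist_torque"])
```

```text
t 3.925 tcp [ 0.5313 -0.0701  0.0523] F [-4.9   2.69  5.18] open 0.0175 rail [ -0.1 -18.6  52.3]
R
 [[-0.322  0.004  0.947]
 [-0.947  0.001 -0.322]
 [-0.002 -1.     0.004]]  jaw-vs-rail-x deg 0.1
[-0.9796992  -5.19583518 -5.48859668] [-1.20526424  0.02826105 -0.00590963]
```

Emit:
carry_out(
  increments=[
    {"linear": [0,0,-0.001],"yaw": 0},
    {"linear": [0,0,-0.0015],"yaw": 0},
    {"linear": [0,0,-0.0015],"yaw": 0},
    {"linear": [0,0,-0.0015],"yaw": 0},
  ],
)

```text
t: 4.42
tool_pos: [0.5302, -0.0697, 0.0524]
orientation: [-1.031, 1.444, -1.447]
force: [1.6, -0.9, -2.2]
opening: 0.0139
```

Run:
```python
from h import *
plan()
s,R=tool(); print(R.T@s["force"], R.T@s["wrist_torque"])
```

```text
t 4.425 tcp [ 0.5302 -0.0697  0.0524] F [ 1.61 -0.92 -2.21] open 0.0139 rail [ -1.3 -18.6  52.4]
R
 [[-0.322  0.005  0.947]
 [-0.947  0.001 -0.322]
 [-0.003 -1.     0.004]]  jaw-vs-rail-x deg 0.09
[0.35724041 2.2126919  1.81311161] [ 0.14295747  0.03206512 -0.05627721]
```

Emit:
carry_out(
  increments=[
    {"linear": [0,0,0],"yaw": 0},
    {"linear": [-0.004,0,0],"yaw": 0},
    {"linear": [-0.009,0,0],"yaw": 0},
    {"linear": [-0.014,0,0],"yaw": 0},
    {"linear": [-0.019,0,0],"yaw": 0},
  ],
  newtons=14,
)

```text
t: 5.05
tool_pos: [0.5363, -0.0514, 0.0524]
orientation: [-1.031, 1.444, -1.447]
force: [-1.0, -3.7, 0.4]
opening: 0.0139
```

Run:
```python
from h import *
plan()
s,R=tool(); print(R.T@s["force"], R.T@s["wrist_torque"])
```

```text
t 5.05 tcp [ 0.5363 -0.0514  0.0524] F [-0.96 -3.72  0.38] open 0.0139 rail [-1.5  0.7 52.4]
R
 [[-0.322  0.005  0.947]
 [-0.947  0.001 -0.322]
 [-0.002 -1.     0.004]]  jaw-vs-rail-x deg 0.1
[ 3.82600168 -0.39257624  0.29250202] [-0.2660719  -0.13757441 -0.74989555]
```

Emit:
carry_out(
  increments=[
    {"linear": [-0.005,0,0],"yaw": 0},
    {"linear": [-0.01,0,0],"yaw": 0},
    {"linear": [-0.013,0,0],"yaw": 0},
    {"linear": [-0.0145,0,0],"yaw": 0},
    {"linear": [-0.0145,0,0],"yaw": 0},
  ],
)

```text
t: 5.68
tool_pos: [0.541, -0.0374, 0.0524]
orientation: [-1.031, 1.444, -1.447]
force: [0.4, -0.8, -1.1]
opening: 0.0142
```

```bash
cat > chk.py <<'E'
from h import *
import sys
plan()
s,R=tool(); print(R.T@s["force"])
o=[]
for n in sys.argv[2:]:
    a=np.mean([robot.read_camera(n).astype(float) for _ in range(5)],0); np.save(f"avg_{n}_{sys.argv[1]}.npy",a)
    r=np.clip(rect(n,a,10,70,-30,50,10)*1.4,0,255).astype(np.uint8); r=cv2.resize(r,None,fx=1,fy=.48)
    for y in range(-30,51,10): cv2.line(r,((y+30)*10,0),((y+30)*10,12 if y else 30),(0,0,255),1)
    o.append(r)
cv2.imwrite(f"pics/chk{sys.argv[1]}.png",np.vstack(o))
E
python3 chk.py 1 scene top
```

```text
t 5.675 tcp [ 0.541  -0.0374  0.0524] F [ 0.36 -0.81 -1.11] open 0.0142 rail [-1.6 15.6 52.4]
R
 [[-0.322  0.005  0.947]
 [-0.947  0.001 -0.322]
 [-0.003 -1.     0.004]]  jaw-vs-rail-x deg 0.11
[0.65391152 1.10743768 0.59223326]
```

View pics/chk1.png

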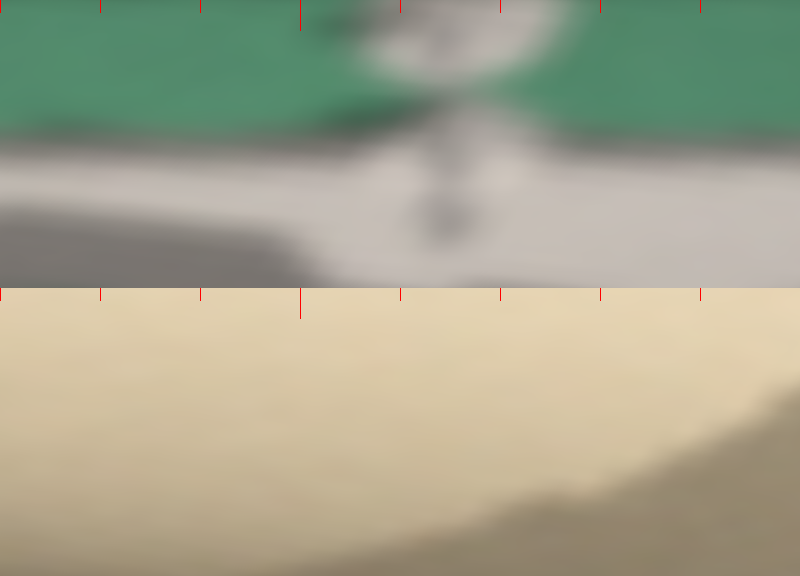

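The scene check shows the mark line at column 443 and the index line at 447, at 10 px/mm, so they are aligned to within about 0.5 mm. Releasing and rising.

Emit:
carry_out(
  increments=[
    {"linear": [0,0,0],"yaw": 0},
    {"linear": [0,0,0],"yaw": 0},
    {"linear": [0,0,0],"yaw": 0},
  ],
  gripper=0.3,
)

```text
t: 6.55
tool_pos: [0.5412, -0.0376, 0.0526]
orientation: [-1.031, 1.444, -1.447]
force: [0.3, 0.6, 0.0]
opening: 0.0276
```

Emit:
carry_out(
  increments=[
    {"linear": [0,-0.02,0],"yaw": 0},
    {"linear": [0,-0.06,0],"yaw": 0},
    {"linear": [0,-0.1,0],"yaw": -0.1},
    {"linear": [0.0,-0.11,0.0],"yaw": -0.28},
    {"linear": [0.0,-0.11,0.0],"yaw": -0.46},
  ],
)

```text
t: 7.18
tool_pos: [0.5418, -0.0379, 0.1646]
orientation: [-1.265, 1.101, -1.111]
force: [-0.1, 0.3, -0.1]
opening: 0.0278
```

```bash
python3 - <<'E'
from h import *
# lever: fit joint from the first pictures (ball)
B=np.array([0,-65.]);
for phi in (-.34,):
    e=np.array([np.cos(phi),np.sin(phi)]); cw=np.array([np.sin(phi),-np.cos(phi)])
    p=B+62*e-34*cw; print(p, cw)
    t=T(POSE,[p[0]/1e3,p[1]/1e3,.12])[0]
    plan(t,railaxis([-cw[0],-cw[1],0])); print(robot.read_state()["q"])
E
python3 chk.py 2 scene
```

```text
[ 69.7893504  -53.62254108] [-0.33348709 -0.94275467]
t 7.175 tcp [ 0.5418 -0.0379  0.1646] F [-0.05  0.28 -0.06] open 0.0278 rail [ -0.7  15.3 164.6]
R
 [[ 0.137  0.008  0.991]
 [-0.991  0.001  0.137]
 [ 0.001 -1.     0.008]]  jaw-vs-rail-x deg 26.79
linear [0.0933 0.045  0.0315]
yaw -0.7633 or -0.7633
[-0.16561568  0.00601008  1.73249651  0.00205688  1.39485908 -0.30359233]
t 7.175 tcp [ 0.5418 -0.0379  0.1646] F [-0.05  0.28 -0.06] open 0.0278 rail [ -0.7  15.3 164.6]
R
 [[ 0.137  0.008  0.991]
 [-0.991  0.001  0.137]
 [ 0.001 -1.     0.008]]  jaw-vs-rail-x deg 26.79
[-0.28021551  0.06061893 -0.01401509]
```

View pics/chk2.png

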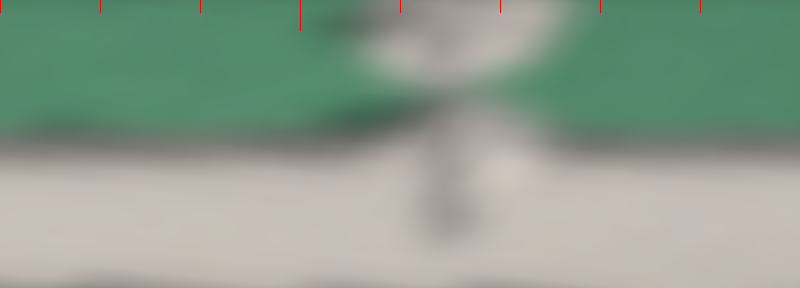

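The saddle stayed put after release, with the index at column 447 and the mark at 443. Next I'll move to the lever with closed fingers.

Emit:
carry_out(
  increments=[
    {"linear": [0.024,0.0,0.008],"yaw": -0.17},
    {"linear": [0.048,0.0,0.016],"yaw": -0.34},
    {"linear": [0.072,0.01,0.024],"yaw": -0.51},
    {"linear": [0.0933,0.03,0.0315],"yaw": -0.68},
    {"linear": [0.0933,0.045,0.0315],"yaw": -0.763},
  ],
  gripper=0.0,
)

```text
t: 8.05
tool_pos: [0.5838, -0.1276, 0.1161]
orientation: [-1.502, 0.53, -0.535]
force: [0.1, -0.2, 0.4]
opening: 0.0005
```

Emit:
carry_out(
  increments=[
    {"linear": [0,0,0],"yaw": 0},
    {"linear": [0,0,0],"yaw": 0},
  ],
)

```text
t: 8.3
tool_pos: [0.5838, -0.1275, 0.1164]
orientation: [-1.501, 0.533, -0.538]
force: [-0.4, 0.0, 0.1]
opening: 0.0002
```

```bash
cat > lev.py <<'E'
from h import *
import sys
# lev.py phi gap z r : target TCP (gap mm = distance of tool centre behind lever axis line)
phi,gap,z,r=map(float,sys.argv[1:5])
B=np.array([0,-65.]); e=np.array([np.cos(phi),np.sin(phi)]); cw=np.array([np.sin(phi),-np.cos(phi)])
p=(B+r*e-gap*cw)/1e3
plan(T(POSE,[p[0],p[1],z])[0],railaxis([-cw[0],-cw[1],0])); s=robot.read_state(); print("q6",s["q"][5], "Fcw",(railaxis([*cw,0])@s["force"]).round(2),"Frad",(railaxis([*e,0])@s["force"]).round(2))
E
python3 lev.py -.34 34 .055 62
python3 - <<'E'
from h import *
for n in("scene","top"):
    im=robot.read_camera(n); cv2.imwrite(f"pics/{n}3.png",cv2.resize(im[160:280,190:350],None,fx=4.5,fy=4.5,interpolation=cv2.INTER_CUBIC))
E
```

```text
t 8.3 tcp [ 0.5838 -0.1275  0.1164] F [-0.38  0.05  0.05] open 0.0002 rail [ 68.2 -55.9 116.4]
R
 [[ 0.775  0.004  0.632]
 [-0.632  0.001  0.775]
 [ 0.002 -1.     0.003]]  jaw-vs-rail-x deg 69.7
linear [0.0006 0.0614 0.0025]
yaw -0.0143 or -0.0143
q6 -1.1893877609169514 Fcw 0.2 Frad -0.33
```

View pics/scene3.png

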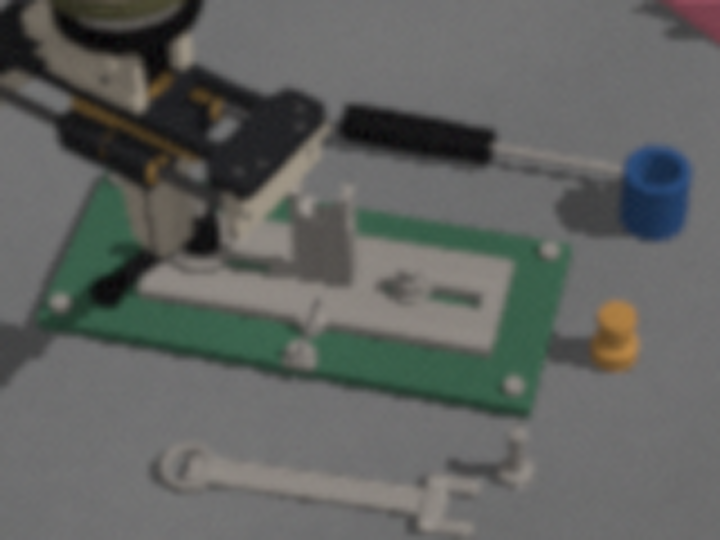

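The closed fingers hang above and behind the lever, whose ball is at (110,288). Descending next to it.

Emit:
carry_out(
  increments=[
    {"linear": [0.0006,0.015,0.003],"yaw": 0},
    {"linear": [0.0006,0.03,0.003],"yaw": 0},
    {"linear": [0.0006,0.045,0.003],"yaw": 0},
    {"linear": [0.0006,0.06,0.003],"yaw": 0},
    {"linear": [0.0006,0.06,0.003],"yaw": 0},
  ],
)

```text
t: 9.02
tool_pos: [0.5854, -0.1251, 0.0548]
orientation: [-1.502, 0.534, -0.535]
force: [0.3, -1.3, 0.1]
opening: 0.0004
```

```bash
python3 lev.py -.34 34 .055 62
python3 - <<'E'
from h import *
for n in("scene",):
    im=robot.read_camera(n); cv2.imwrite(f"pics/{n}4.png",cv2.resize(im[160:280,190:350],None,fx=4.5,fy=4.5,interpolation=cv2.INTER_CUBIC))
E
```

```text
t 9.025 tcp [ 0.5854 -0.1251  0.0548] F [ 0.31 -1.34  0.07] open 0.0004 rail [ 68.9 -53.   54.8]
R
 [[ 0.776  0.001  0.631]
 [-0.631  0.002  0.776]
 [-0.    -1.     0.002]]  jaw-vs-rail-x deg 69.77
linear [ 0.0011 -0.0002 -0.0002]
yaw -0.013 or -0.013
q6 -1.1862178425634946 Fcw 0.85 Frad 1.07
```

View pics/scene4.png

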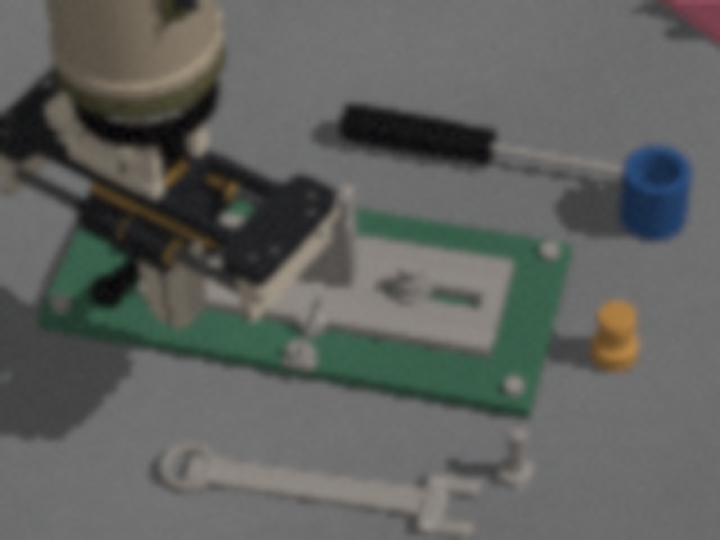

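```bash
cat > rows.py <<'E'
from h import *
import sys, json
# rows.py gap z r phi1 phi2 ...
gap,z,r=map(float,sys.argv[1:4]); phis=list(map(float,sys.argv[4:]))
s,R=tool(); p0=s["tool_pos"]; B=np.array([0,-65.])
w=inv(POSE,p0)*1e3; a=np.arctan2(R[1,2],R[0,2])-POSE[2]
# current: -tool z = cw  => phi_tool
print("t",round(s["t"],2),"rail",w.round(1),"F",s["force"].round(2))
phi=a-np.pi/2; cw=np.array([np.sin(phi),-np.cos(phi)]); e=np.array([np.cos(phi),np.sin(phi)])
d=w[:2]-B; print("tool phi",phi.round(3),"r",(d@e).round(1),"gap",(-d@cw).round(1),"Fcw",(railaxis([*cw,0])@s["force"]).round(2),"Frad",(railaxis([*e,0])@s["force"]).round(2),"q6",s["q"][5].round(2))
# lever phi if in contact at gap g0=24
rr=np.hypot(*d); print("contact-phi", (np.arctan2(d[1],d[0])-np.arcsin(24/rr)).round(3))
rows=[]
for f in phis:
    e=np.array([np.cos(f),np.sin(f)]); cw=np.array([np.sin(f),-np.cos(f)]); q=(B+r*e-gap*cw)/1e3
    L=R.T@(T(POSE,[q[0],q[1],z])[0]-p0); v=R.T@railaxis([-cw[0],-cw[1],0]); rows.append({"linear":[round(float(x),4) for x in L],"yaw":round(float(np.arctan2(v[0],v[2])),3)})
print(json.dumps(rows))
E
python3 rows.py 24 .055 62 -.34 -.42 -.5 -.58 -.62
```

```text
t 9.07 rail [ 69.7 -53.   56. ] F [-1.13 -0.65  0.98]
tool phi -0.353 r 61.3 gap 35.3 Fcw 1.22 Frad -0.47 q6 -1.19
contact-phi -0.176
[{"linear": [0.0004, 0.001, -0.0105], "yaw": -0.013}, {"linear": [0.0022, 0.001, -0.0156], "yaw": 0.067}, {"linear": [0.0036, 0.001, -0.0207], "yaw": 0.147}, {"linear": [0.0046, 0.001, -0.0259], "yaw": 0.227}, {"linear": [0.0049, 0.001, -0.0286], "yaw": 0.267}]
```

Emit:
carry_out(
  increments=[
    {"linear": [0.0004,0.001,-0.0105],"yaw": -0.013},
    {"linear": [0.0022,0.001,-0.0156],"yaw": 0.067},
    {"linear": [0.0036,0.001,-0.0207],"yaw": 0.147},
    {"linear": [0.0046,0.001,-0.0259],"yaw": 0.227},
    {"linear": [0.0049,0.001,-0.0286],"yaw": 0.267},
  ],
)

```text
t: 9.7
tool_pos: [0.572, -0.1514, 0.0556]
orientation: [-1.437, 0.739, -0.744]
force: [0.1, 0.1, -0.4]
opening: 0.0003
```

```bash
python3 rows.py 24 .055 62 -.66 -.7 -.74 -.78 -.82
python3 - <<'E'
from h import *
for n in("scene",):
    im=robot.read_camera(n); cv2.imwrite(f"pics/{n}5.png",cv2.resize(im[160:280,190:350],None,fx=4.5,fy=4.5,interpolation=cv2.INTER_CUBIC))
E
```

```text
t 9.7 rail [ 64.7 -82.3  55.6] F [ 0.05  0.08 -0.41]
tool phi -0.622 r 62.6 gap 23.6 Fcw -0.09 Frad -0.03 q6 -0.97
contact-phi -0.628
[{"linear": [0.0002, 0.0006, -0.002], "yaw": 0.038}, {"linear": [0.0011, 0.0006, -0.0046], "yaw": 0.078}, {"linear": [0.0018, 0.0006, -0.0071], "yaw": 0.118}, {"linear": [0.0024, 0.0006, -0.0097], "yaw": 0.158}, {"linear": [0.0029, 0.0006, -0.0123], "yaw": 0.198}]
```

View pics/scene5.png

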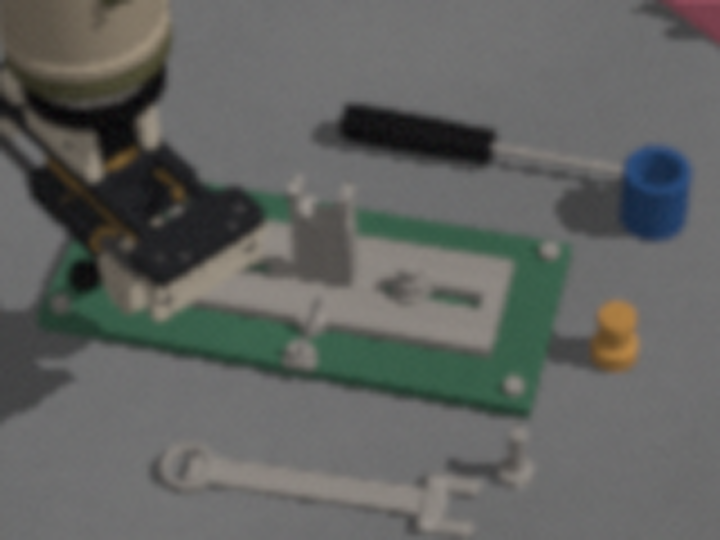

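The ball moved to (82,275), so the lever is turning freely. Continuing in 0.2 rad steps.

Emit:
carry_out(
  increments=[
    {"linear": [0.0002,0.0006,-0.002],"yaw": 0.038},
    {"linear": [0.0011,0.0006,-0.0046],"yaw": 0.078},
    {"linear": [0.0018,0.0006,-0.0071],"yaw": 0.118},
    {"linear": [0.0024,0.0006,-0.0097],"yaw": 0.158},
    {"linear": [0.0029,0.0006,-0.0123],"yaw": 0.198},
  ],
)

```text
t: 10.38
tool_pos: [0.5635, -0.1611, 0.0549]
orientation: [-1.375, 0.894, -0.899]
force: [1.1, 0.3, -0.2]
opening: 0.0008
```

```bash
python3 rows.py 24 .055 62 -.86 -.9 -.94 -.98 -1.02
python3 -c "
from h import *
w=inv(POSE,back('scene',(208.2,221.1),.063))*1e3;print(w,np.arctan2(w[1]+65,w[0]))"
```

```text
t 10.38 rail [ 59.8 -94.2  54.9] F [ 1.12  0.32 -0.21]
tool phi -0.824 r 62.1 gap 24.0 Fcw -1.16 Frad 0.16 q6 -0.79
contact-phi -0.824
[{"linear": [0.0008, -0.0001, -0.0022], "yaw": 0.036}, {"linear": [0.0016, -0.0001, -0.0048], "yaw": 0.076}, {"linear": [0.0023, -0.0001, -0.0073], "yaw": 0.116}, {"linear": [0.0029, -0.0001, -0.0099], "yaw": 0.156}, {"linear": [0.0034, -0.0001, -0.0125], "yaw": 0.196}]
[  68.41212003 -108.71760861   63.        ] -0.5686269451659964
```

Emit:
carry_out(
  increments=[
    {"linear": [0.0008,-0.0001,-0.0022],"yaw": 0.036},
    {"linear": [0.0016,-0.0001,-0.0048],"yaw": 0.076},
    {"linear": [0.0023,-0.0001,-0.0073],"yaw": 0.116},
    {"linear": [0.0029,-0.0001,-0.0099],"yaw": 0.156},
    {"linear": [0.0034,-0.0001,-0.0125],"yaw": 0.196},
  ],
)

```text
t: 11.0
tool_pos: [0.5532, -0.1693, 0.0549]
orientation: [-1.301, 1.044, -1.048]
force: [0.7, -0.1, 0.0]
opening: 0.0008
```

```bash
python3 rows.py 24 .0545 62 -1.06 -1.1 -1.14 -1.18 -1.22
```

```text
t 11.0 rail [  52.7 -105.3   54.9] F [ 0.68 -0.14  0.02]
tool phi -1.022 r 61.9 gap 24.0 Fcw -0.63 Frad 0.28 q6 -0.61
contact-phi -1.023
[{"linear": [0.001, 0.0004, -0.0023], "yaw": 0.038}, {"linear": [0.0018, 0.0003, -0.0048], "yaw": 0.078}, {"linear": [0.0025, 0.0003, -0.0074], "yaw": 0.118}, {"linear": [0.0031, 0.0003, -0.01], "yaw": 0.158}, {"linear": [0.0036, 0.0003, -0.0126], "yaw": 0.198}]
```

Emit:
carry_out(
  increments=[
    {"linear": [0.001,0.0003,-0.0023],"yaw": 0.038},
    {"linear": [0.0018,0.0003,-0.0048],"yaw": 0.078},
    {"linear": [0.0025,0.0003,-0.0074],"yaw": 0.118},
    {"linear": [0.0031,0.0003,-0.01],"yaw": 0.158},
    {"linear": [0.0036,0.0003,-0.0126],"yaw": 0.198},
  ],
)

```text
t: 11.62
tool_pos: [0.5415, -0.1757, 0.0545]
orientation: [-1.214, 1.194, -1.197]
force: [0.8, 0.1, -0.0]
opening: 0.0007
```

```bash
python3 rows.py 24 .0545 62 -1.26 -1.3 -1.34 -1.38 -1.42
```

```text
t 11.62 rail [  43.7 -115.2   54.5] F [ 0.85  0.15 -0.  ]
tool phi -1.223 r 62.0 gap 24.0 Fcw -0.85 Frad -0.13 q6 -0.42
contact-phi -1.223
[{"linear": [0.0008, 0.0, -0.0023], "yaw": 0.037}, {"linear": [0.0016, 0.0, -0.0048], "yaw": 0.077}, {"linear": [0.0023, -0.0, -0.0074], "yaw": 0.117}, {"linear": [0.0029, -0.0, -0.01], "yaw": 0.157}, {"linear": [0.0035, -0.0, -0.0126], "yaw": 0.197}]
```

Emit:
carry_out(
  increments=[
    {"linear": [0.0008,0.0,-0.0023],"yaw": 0.037},
    {"linear": [0.0016,0.0,-0.0048],"yaw": 0.077},
    {"linear": [0.0023,0.0,-0.0074],"yaw": 0.117},
    {"linear": [0.0029,0.0,-0.01],"yaw": 0.157},
    {"linear": [0.0035,0.0,-0.0126],"yaw": 0.197},
  ],
)

```text
t: 12.25
tool_pos: [0.5288, -0.1794, 0.0545]
orientation: [-1.114, 1.34, -1.343]
force: [0.3, -0.7, -0.5]
opening: 0.0005
```

```bash
python3 rows.py 24 .0542 62 -1.46 -1.5 -1.54 -1.58 -1.62
```

```text
t 12.25 rail [  32.9 -122.8   54.5] F [ 0.33 -0.71 -0.46]
tool phi -1.423 r 62.0 gap 24.0 Fcw -0.45 Frad 0.64 q6 -0.24
contact-phi -1.422
[{"linear": [0.0008, 0.0002, -0.0023], "yaw": 0.037}, {"linear": [0.0016, 0.0002, -0.0049], "yaw": 0.077}, {"linear": [0.0024, 0.0002, -0.0074], "yaw": 0.117}, {"linear": [0.003, 0.0002, -0.01], "yaw": 0.157}, {"linear": [0.0035, 0.0002, -0.0126], "yaw": 0.197}]
```

Emit:
carry_out(
  increments=[
    {"linear": [0.0008,0.0002,-0.0023],"yaw": 0.037},
    {"linear": [0.0016,0.0002,-0.0049],"yaw": 0.077},
    {"linear": [0.0024,0.0002,-0.0074],"yaw": 0.117},
    {"linear": [0.003,0.0002,-0.01],"yaw": 0.157},
    {"linear": [0.0035,0.0002,-0.0126],"yaw": 0.197},
  ],
)

```text
t: 12.88
tool_pos: [0.5156, -0.1806, 0.0542]
orientation: [-1.0, 1.482, -1.485]
force: [0.5, -0.7, -0.0]
opening: 0.0007
```

```bash
python3 rows.py 24 .054 62 -1.66 -1.7 -1.74 -1.78 -1.82
python3 - <<'E'
from h import *
im=robot.read_camera("scene"); cv2.imwrite(f"pics/scene6.png",cv2.resize(im[160:280,190:350],None,fx=4.5,fy=4.5,interpolation=cv2.INTER_CUBIC))
E
```

```text
t 12.88 rail [  20.8 -128.2   54.2] F [ 0.47 -0.66 -0.03]
tool phi -1.622 r 62.0 gap 24.0 Fcw -0.68 Frad 0.44 q6 -0.05
contact-phi -1.623
[{"linear": [0.0008, 0.0002, -0.0023], "yaw": 0.038}, {"linear": [0.0016, 0.0002, -0.0049], "yaw": 0.078}, {"linear": [0.0024, 0.0002, -0.0074], "yaw": 0.118}, {"linear": [0.003, 0.0002, -0.01], "yaw": 0.158}, {"linear": [0.0035, 0.0002, -0.0126], "yaw": 0.198}]
```

View pics/scene6.png

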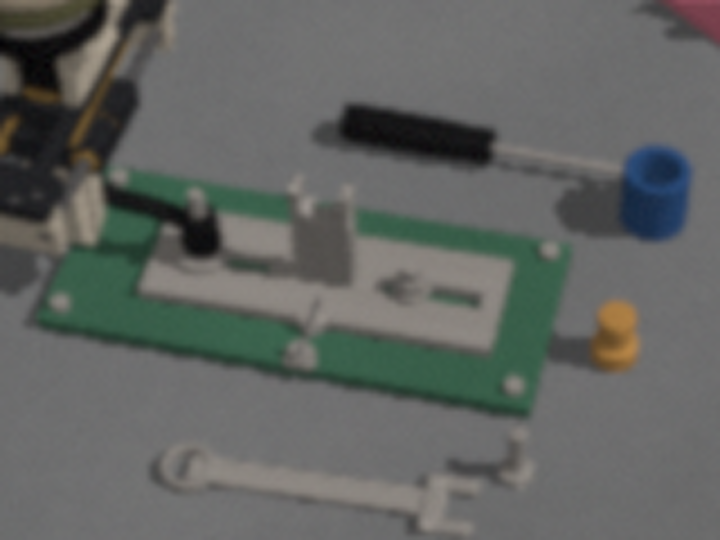

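The lever now points along −y, from the hub at (200,235) to (110,195), and is still free at about 0.6 N. The saddle is still at its mark.

Emit:
carry_out(
  increments=[
    {"linear": [0.0008,0.0002,-0.0023],"yaw": 0.038},
    {"linear": [0.0016,0.0002,-0.0049],"yaw": 0.078},
    {"linear": [0.0024,0.0002,-0.0074],"yaw": 0.118},
    {"linear": [0.003,0.0002,-0.01],"yaw": 0.158},
    {"linear": [0.0035,0.0002,-0.0126],"yaw": 0.198},
  ],
)

```text
t: 13.55
tool_pos: [0.5021, -0.1791, 0.0538]
orientation: [-0.871, 1.623, -1.624]
force: [-0.1, -0.1, -0.5]
opening: 0.0006
```

```bash
python3 rows.py 24 .0538 62 -1.86 -1.9 -1.94 -1.98 -2.02
```

```text
t 13.55 rail [   7.6 -131.1   53.8] F [-0.06 -0.12 -0.49]
tool phi -1.824 r 62.1 gap 23.9 Fcw -0.02 Frad 0.13 q6 0.14
contact-phi -1.825
[{"linear": [0.0007, 0.0, -0.0022], "yaw": 0.036}, {"linear": [0.0015, 0.0, -0.0047], "yaw": 0.076}, {"linear": [0.0022, 0.0, -0.0072], "yaw": 0.116}, {"linear": [0.0028, 0.0, -0.0098], "yaw": 0.156}, {"linear": [0.0034, 0.0, -0.0124], "yaw": 0.196}]
```

Emit:
carry_out(
  increments=[
    {"linear": [0.0007,0.0,-0.0022],"yaw": 0.036},
    {"linear": [0.0015,0.0,-0.0047],"yaw": 0.076},
    {"linear": [0.0022,0.0,-0.0072],"yaw": 0.116},
    {"linear": [0.0028,0.0,-0.0098],"yaw": 0.156},
    {"linear": [0.0034,0.0,-0.0124],"yaw": 0.196},
  ],
)

```text
t: 14.18
tool_pos: [0.4898, -0.1751, 0.0538]
orientation: [-0.728, 1.756, -1.756]
force: [0.3, 0.6, -0.2]
opening: 0.0003
```

```bash
python3 rows.py 24 .0535 62 -2.06 -2.1 -2.14 -2.18 -2.22
```

```text
t 14.18 rail [  -5.4 -131.4   53.8] F [ 0.34  0.58 -0.2 ]
tool phi -2.022 r 62.1 gap 24.1 Fcw 0.17 Frad -0.65 q6 0.34
contact-phi -2.021
[{"linear": [0.0008, 0.0003, -0.0024], "yaw": 0.038}, {"linear": [0.0016, 0.0003, -0.005], "yaw": 0.078}, {"linear": [0.0023, 0.0003, -0.0075], "yaw": 0.118}, {"linear": [0.0029, 0.0003, -0.0101], "yaw": 0.158}, {"linear": [0.0034, 0.0003, -0.0127], "yaw": 0.198}]
```

Emit:
carry_out(
  increments=[
    {"linear": [0.0008,0.0003,-0.0024],"yaw": 0.038},
    {"linear": [0.0016,0.0003,-0.005],"yaw": 0.078},
    {"linear": [0.0023,0.0003,-0.0075],"yaw": 0.118},
    {"linear": [0.0029,0.0003,-0.0101],"yaw": 0.158},
    {"linear": [0.0034,0.0003,-0.0127],"yaw": 0.198},
  ],
)

```text
t: 14.8
tool_pos: [0.4782, -0.1686, 0.0535]
orientation: [-0.569, 1.884, -1.885]
force: [0.0, -0.9, -0.6]
opening: 0.0004
```

```bash
python3 rows.py 24 .0533 62 -2.26 -2.3 -2.34 -2.38 -2.42
python3 - <<'E'
from h import *
im=robot.read_camera("scene"); cv2.imwrite(f"pics/scene7.png",cv2.resize(im[160:280,190:350],None,fx=4.5,fy=4.5,interpolation=cv2.INTER_CUBIC))
E
```

```text
t 14.8 rail [ -18.4 -128.9   53.5] F [ 0.05 -0.94 -0.65]
tool phi -2.222 r 62.0 gap 24.1 Fcw -0.81 Frad 0.48 q6 0.54
contact-phi -2.221
[{"linear": [0.0009, 0.0002, -0.0024], "yaw": 0.038}, {"linear": [0.0017, 0.0002, -0.005], "yaw": 0.078}, {"linear": [0.0024, 0.0002, -0.0075], "yaw": 0.118}, {"linear": [0.003, 0.0002, -0.0101], "yaw": 0.158}, {"linear": [0.0035, 0.0002, -0.0127], "yaw": 0.198}]
```

View pics/scene7.png

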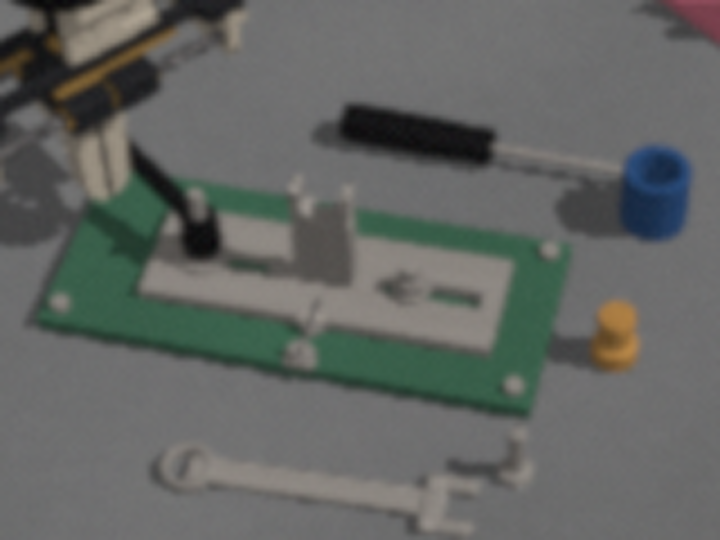

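The lever, from the hub at (200,235) to (130,150), follows the fingers and is still nearly free. The bite must be close, so I'll keep going.

Emit:
carry_out(
  increments=[
    {"linear": [0.0009,0.0002,-0.0024],"yaw": 0.038},
    {"linear": [0.0017,0.0002,-0.005],"yaw": 0.078},
    {"linear": [0.0024,0.0002,-0.0075],"yaw": 0.118},
    {"linear": [0.003,0.0002,-0.0101],"yaw": 0.158},
    {"linear": [0.0035,0.0002,-0.0127],"yaw": 0.198},
  ],
)

```text
t: 15.48
tool_pos: [0.4679, -0.1601, 0.0533]
orientation: [-0.392, 2.007, -2.007]
force: [-0.9, -2.7, 0.3]
opening: 0.0008
```

```bash
python3 rows.py 24 .0531 62 -2.45 -2.48 -2.51 -2.54 -2.57
```

```text
t 15.47 rail [ -31.  -124.2   53.3] F [-0.95 -2.65  0.3 ]
tool phi -2.423 r 62.3 gap 24.2 Fcw -2.1 Frad 1.88 q6 0.75
contact-phi -2.42
[{"linear": [0.0003, 0.0002, -0.0019], "yaw": 0.027}, {"linear": [0.001, 0.0002, -0.0038], "yaw": 0.057}, {"linear": [0.0016, 0.0002, -0.0057], "yaw": 0.087}, {"linear": [0.0021, 0.0002, -0.0076], "yaw": 0.117}, {"linear": [0.0026, 0.0002, -0.0095], "yaw": 0.147}]
```

Emit:
carry_out(
  increments=[
    {"linear": [0.0003,0.0002,-0.0019],"yaw": 0.027},
    {"linear": [0.001,0.0002,-0.0038],"yaw": 0.057},
    {"linear": [0.0016,0.0002,-0.0057],"yaw": 0.087},
    {"linear": [0.0021,0.0002,-0.0076],"yaw": 0.117},
    {"linear": [0.0026,0.0002,-0.0095],"yaw": 0.147},
  ],
)

```text
t: 16.1
tool_pos: [0.4618, -0.1522, 0.0531]
orientation: [-0.249, 2.093, -2.093]
force: [-0.7, -3.7, 0.9]
opening: 0.0005
```

```bash
python3 rows.py 24 .0529 62 -2.6 -2.63 -2.66 -2.69 -2.72
```

```text
t 16.1 rail [ -39.3 -118.8   53.1] F [-0.68 -3.7   0.93]
tool phi -2.572 r 62.1 gap 24.1 Fcw -3.44 Frad 1.54 q6 0.91
contact-phi -2.57
[{"linear": [0.0005, 0.0002, -0.0018], "yaw": 0.028}, {"linear": [0.0012, 0.0002, -0.0037], "yaw": 0.058}, {"linear": [0.0018, 0.0001, -0.0056], "yaw": 0.088}, {"linear": [0.0023, 0.0001, -0.0076], "yaw": 0.118}, {"linear": [0.0027, 0.0001, -0.0095], "yaw": 0.148}]
```

Emit:
carry_out(
  increments=[
    {"linear": [0.0005,0.0002,-0.0018],"yaw": 0.028},
    {"linear": [0.0012,0.0002,-0.0037],"yaw": 0.058},
    {"linear": [0.0018,0.0001,-0.0056],"yaw": 0.088},
    {"linear": [0.0023,0.0001,-0.0076],"yaw": 0.118},
    {"linear": [0.0027,0.0001,-0.0095],"yaw": 0.148},
  ],
)

```text
t: 16.73
tool_pos: [0.4566, -0.1436, 0.0528]
orientation: [-0.095, 2.174, -2.174]
force: [-1.9, -4.4, 0.1]
opening: 0.0006
```

```bash
python3 rows.py 24 .0527 62 -2.75 -2.78 -2.81 -2.84 -2.87
```

```text
t 16.73 rail [ -47.  -112.3   52.8] F [-1.92 -4.43  0.1 ]
tool phi -2.722 r 62.2 gap 24.1 Fcw -4.24 Frad 2.31 q6 1.07
contact-phi -2.721
[{"linear": [0.0004, 0.0001, -0.0018], "yaw": 0.028}, {"linear": [0.001, 0.0001, -0.0037], "yaw": 0.058}, {"linear": [0.0016, 0.0001, -0.0056], "yaw": 0.088}, {"linear": [0.0021, 0.0001, -0.0075], "yaw": 0.118}, {"linear": [0.0026, 0.0001, -0.0095], "yaw": 0.148}]
```

Emit:
carry_out(
  increments=[
    {"linear": [0.0004,0.0001,-0.0018],"yaw": 0.028},
    {"linear": [0.001,0.0001,-0.0037],"yaw": 0.058},
    {"linear": [0.0016,0.0001,-0.0056],"yaw": 0.088},
    {"linear": [0.0021,0.0001,-0.0075],"yaw": 0.118},
    {"linear": [0.0026,0.0001,-0.0095],"yaw": 0.148},
  ],
)

```text
t: 17.35
tool_pos: [0.4525, -0.1345, 0.0526]
orientation: [-0.067, -2.191, 2.192]
force: [-4.5, -6.1, 1.6]
opening: 0.0006
```

```bash
python3 rows.py 24 .0525 62 -2.895 -2.92 -2.945 -2.96
```

```text
t 17.35 rail [ -53.8 -105.1   52.6] F [-4.54 -6.09  1.58]
tool phi -2.872 r 62.5 gap 24.3 Fcw -6.35 Frad 4.16 q6 1.23
contact-phi -2.867
[{"linear": [0.0, 0.0001, -0.0017], "yaw": 0.023}, {"linear": [0.0006, 0.0001, -0.0033], "yaw": 0.048}, {"linear": [0.0011, 0.0001, -0.0049], "yaw": 0.073}, {"linear": [0.0014, 0.0001, -0.0058], "yaw": 0.088}]
```

The push force followed the expected curve: 2.1, 3.4, 4.2, then 6.3 N, about 0.6 to 0.65 rad past the bite. That puts the clamp at about 33–35 N, so I'm stopping here and backing off.

Emit:
carry_out(
  increments=[
    {"linear": [0,0,0.006],"yaw": 0},
    {"linear": [0,0,0.014],"yaw": 0},
    {"linear": [0,0,0.022],"yaw": 0},
    {"linear": [0,-0.03,0.022],"yaw": 0},
    {"linear": [0,-0.08,0.022],"yaw": 0},
  ],
)

```text
t: 17.98
tool_pos: [0.4494, -0.1562, 0.1315]
orientation: [-0.063, -2.191, 2.187]
force: [0.0, 0.0, 0.9]
opening: 0.0001
```

Emit:
carry_out(
  increments=[
    {"linear": [0,-0.04,0.05],"yaw": 0},
    {"linear": [0,-0.08,0.11],"yaw": 0},
    {"linear": [0,-0.08,0.17],"yaw": 0},
    {"linear": [0,-0.08,0.22],"yaw": 0},
    {"linear": [0,-0.08,0.22],"yaw": 0},
  ],
)

```text
t: 18.6
tool_pos: [0.435, -0.3797, 0.2104]
orientation: [-0.067, -2.189, 2.185]
force: [0.3, 0.3, 0.1]
opening: 0.0002
```

```bash
python3 chk.py 3 scene top
python3 - <<'E'
from h import *
a=[np.clip(np.load(f"avg_{n}_3.npy")*1.3,0,255).astype(np.uint8) for n in("scene","top")]
c=[cv2.resize(a[0][185:255,190:320],(780,300)),cv2.resize(a[1][175:275,235:365],(390,300),interpolation=cv2.INTER_CUBIC)]
cv2.imwrite("pics/f_sc.png",cv2.resize(a[0][185:255,190:320],None,fx=6,fy=6,interpolation=cv2.INTER_CUBIC)); cv2.imwrite("pics/f_top.png",cv2.resize(a[1][165:275,225:365],None,fx=5,fy=5,interpolation=cv2.INTER_CUBIC))
E
```

```text
t 18.6 tcp [ 0.435  -0.3797  0.2104] F [0.31 0.29 0.14] open 0.0002 rail [   9.  -342.7  210.4]
R
 [[-0.998 -0.004 -0.065]
 [ 0.065  0.002 -0.998]
 [ 0.004 -1.    -0.002]]  jaw-vs-rail-x deg -74.83
[-0.28639646 -0.135504   -0.31268764]
```

View pics/chk3.png

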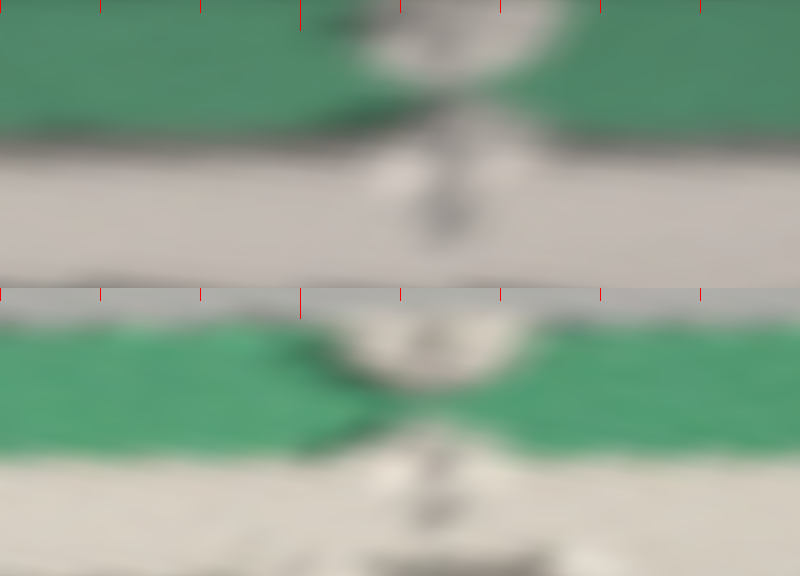

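View pics/f_top.png

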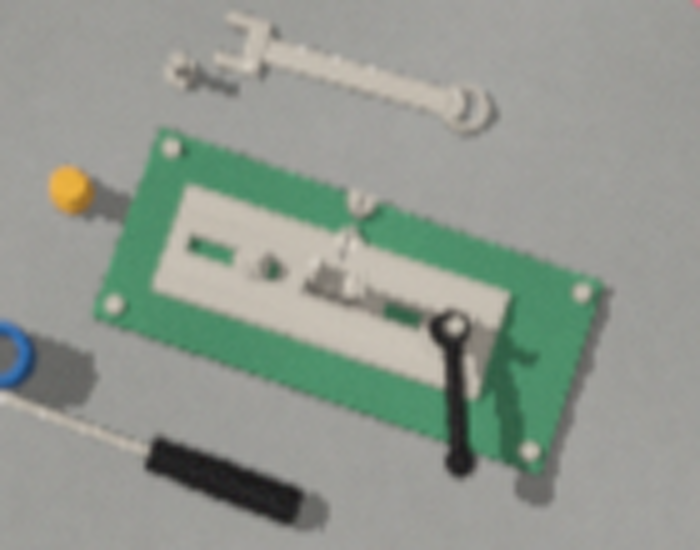

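View pics/f_sc.png

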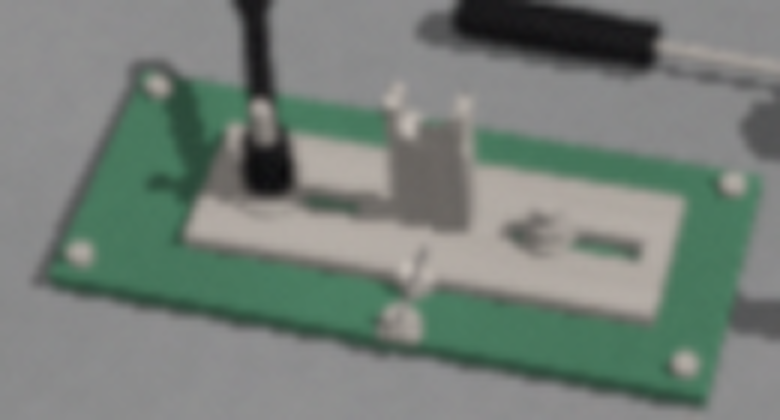

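```bash
python3 -c "
from h import *
f=lambda u,v,z: inv(POSE,back('top',(u/5+225-.4,v/5+165-.4),z))*1e3
b=f(460,463,.060);h=f(453,324,.072);print(b,h,np.arctan2(b[1]-h[1],b[0]-h[0]),np.arctan2(b[1]+65,b[0]))
plan()"
```

```text
[-78.89618667 -93.24268007  60.        ] [ -2.29199303 -61.91794867  72.        ] -2.753423208383569 -2.7978329474498147
t 19.1 tcp [ 0.4367 -0.3753  0.2114] F [-0.12  0.47 -0.25] open 0.0006 rail [   9.2 -337.9  211.4]
R
 [[-0.998 -0.003 -0.06 ]
 [ 0.06   0.002 -0.998]
 [ 0.003 -1.    -0.002]]  jaw-vs-rail-x deg -74.51
```

```bash
python3 -c "
from plant import robot
print(robot.close_job())"
```

```text
the job is handed in; nothing more can be done
None
```

I slid the steel saddle about 34 mm along the rail to its mark, tightened the clamp lever, let go and handed the job in at about 19 s. The hand-in gives no verdict, so whether it passed is not confirmed.

- **Saddle at the mark:** the last pictures from both cameras put the index within about 0.3 mm of the mark along the rail. It was also within about 0.5 mm right after I released it with the clamp still loose. While sliding, the drag was about 3.8 N, and I saw no sign of it pressing on the bolts.
- **Clamp:** the bite came at about 2.0 rad on the lever. I stopped about 0.6 rad past it, with the lever at about 2.63 rad.
- **Clamping force:** this is an estimate, not a measurement. The angle past the bite suggests 27–34 N. The push readings (2.1, 3.4, 4.2, then 6.3 N) suggest 33–41 N. The two differ a little, but both are within 20–50 N.
- **Push readings:** the last one came with about 4 N of sideways force along the lever. I took that to be friction from a small centring error.
- **Other things:** the arm ended clear, with the force reading near zero. The nearby objects in my last close-ups looked unmoved. The oil bottle and tape roll were outside those pictures, but the arm touched nothing near them.

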